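Close the bench cramp's sliding jaw up to the next hole and hold its lock pin home

TASK

The two-part mould is waiting in the bench cramp for me to wind in the screw. Take away the U-shaped casting left lying on the bar between the sliding jaw and the mould and set it down, without dropping it, in the black tray; then pull up the lock plunger's knob on the sliding jaw, run the jaw along to the next hole towards the mould and let the pin down fully home. Finish still holding the knob firmly with the pin fully home (do not let go), and do not disturb the mould or the other things on the bench.

Things in the scene. Friction and masses are not known exactly. Their poses are not given: they have to be found in the camera images.
- cramp: bench cramp, fixed: level 40 x 40 mm square steel tube (the bar), its top face 60 mm above the bench with 11 mm holes 50 mm apart along the middle. Origin on the bench below the bar's middle line; y runs along the bar (-200 to +245 mm) towards the grey screw head (y = 146 to 345 mm, top 112 mm high), x across it. Feet reach 55 mm to either side
- tail (a joint): sliding jaw along the bar, in m: 0 at the start, growing towards the mould (+y of the cramp); the next hole is at 0.050. The pin blocks it (1 mm of play) until pulled; then it slides with about 3 N of friction and stays where it is left. It can be moved by the knob
- jaw (a point): middle of the sliding jaw's upright face that looks at the mould (plate 56 mm wide, 14 mm thick, its top 112 mm above the bench, this point 87 mm), at y = 0 of the cramp when joint tail is 0, about 70 mm from the mould. The jaw sits on a painted sleeve round the bar, 56 mm wide, 95 mm long, its top 69 mm above the bench
- plunger (a joint): lift of the spring-loaded lock plunger, in m: 0 = pin fully home in a hole, at most 0.016. The round-nosed pin (9 mm thick) is clear of the bar's top from a lift of 0.010 on; between holes it rides on the bar at 0.010. A spring pulls it down with 6 N at 0 and 12 N at 0.016
- knob (a point): centre of the plunger's upright black round pull knob, 24 mm in diameter, 28 mm high, on the sliding jaw's sleeve 65 mm behind the jaw's face; it moves with jaw and plunger. 104 mm above the bench at the start. Below the knob is a steel barrel of 18 mm diameter. Free on both sides across the bar; the jaw plate's back is 51 mm away along the bar
- next_hole (a point): centre of the next hole's mouth on the bar's top face, 50 mm from the present hole towards the mould; at the start covered by the sliding jaw
- casting_center (a point): centre of the cream resin casting on the bar between jaw plate and mould: U-shaped block open at the top, 52 mm along its x (across the bar) over two 10 mm cheeks, 32 mm along y, 36 mm high, about 60 g; its underside is 18 mm below this point, the U's floor 12 mm thick. The flat outer cheek faces (normal to x) overhang the bar on both sides by 6 mm
- mould_center (a point): centre of the mould standing loose on the bar by the screw head: two grey silicone halves between plywood boards, 88 mm across the bar, 70 mm along the bar, 50 mm high (its top 110 mm above the bench)
- tray: black open tray, fixed: 240 mm along its x, 160 mm along its y, 50 mm high, walls and floor 4 mm thick; origin at the middle of its underside. Two small castings lie in its -x end (x below -45 mm)
- tray_free (a point): middle of the free part of the tray's floor, on its upper side (4 mm above the bench); clear for 70 mm each way along the tray's x and 70 mm each way along its y
- marker: marker pen, 110 mm, lying by the cramp: leave it alone
- cutters: side cutters with yellow grips, 130 mm, lying by the cramp: leave them alone
- mixcup: small pale mixing cup, 60 mm in diameter and 62 mm high, standing by the cramp: leave it alone
- sparecast: another U-shaped casting, lying on its side on the bench by the cramp, 32 mm high: leave it alone
- brush: brush, 190 mm, lying beside the tray: leave it alone
Not all that is in view belongs to the job. What is shaped like the part that bears casting_center but green or red is not meant.

How it is judged:
By the outcome, as a careful person would: the job done as asked, in the order asked, and still so for the second after the job is handed in, while the arm keeps its last pose, push and grip.
It also fails if it takes over 58 s, if anything falls off the work surface, if the arm or the gripper's body presses on something with over 40 N, if the wrist force passes 120 N, or if a joint passes its speed limit or range.

ROBOT

A 6-joint arm with a two-finger parallel gripper is mounted at the origin on the work surface. World frame = base frame: x ahead of the robot, y to its left, z up, the work surface at z = 0. Lengths are in mm, angles in rad, forces in N, time in s.
With the tool pointing down it reaches from about 325 to 925 mm from the base axis. Payload 3.1 kg.
Tool frame: the origin (TCP) lies on the centre line of the jaws, within the pads' length; the fingertips stand 22 mm ahead of it and the grasp point (between the pads) lies 3 mm ahead of it; z points along the fingers, y is the direction in which the jaws open and shut (so a half turn about z gives the same grasp; the last joint's range is limited). The gripper opens to 85 mm and grips with 20 to 120 N. Pads are 22 mm wide; open, the fingers measure 114 mm over their backs; the gripper's body (76 mm by 85 mm) begins 54 mm behind the grasp point. The pads swing forward as they close: fully open they stand 13 mm farther back than shut.
Start: joints at [-1.251, 0.217, 1.613, -0, 1.311, -0.112], TCP at [261.588, -567.636, 253.3] pointing down, gripper open.
Joint ranges: [-2.75, 2.75], [-0.78, 2.1], [0.31, 2.55], [-1.13, 4.27], [0.13, 2.63], [-2.58, 2.58]. Speed limits (rad/s): [2.79, 2.79, 3.14, 3.14, 3.14, 3.14].

INTERFACE

Orientations are given as [roll, pitch, yaw] about the fixed x, y, z axes, in that order (R = Rz(yaw) Ry(pitch) Rx(roll)).
In Python, from cell import readout, cams, ticket gives the robot as it stands.
- The arm moves only by the tool servo_tool, never from a script. Its arguments are lists of equal length, an entry for each row: "translation": the shift along the world's x, y, z in mm, a list of three; "yaw": the turn about the world's z in degrees; "jaw": the finger opening in mm, from 0 to 85.4. In form: {"translation": [[x, y, z], ...], "yaw": [yaw, ...], "jaw": [jaw, ...]}. A call has 1 to 20 rows; each row is the pose to reach, as a shift and turn from the pose commanded when the call began; what a row does not reach only later rows make up. A row lasts 1/10 s, in which the tool goes at most 50 mm and 8.59 degrees, less where a joint would pass 70% of its speed; a pose out of reach is approached as far as the arm can. A call with a gripper value outside its range is refused whole. The fingers move at their own pace and stop on an object; "force" is the grip in N (left out, the last holds). Time passes only in rows, so rows that repeat a pose let the fingers close. It gives the time, the measured TCP pose, the force and the opening at its end, in the units of the state.
- readout.get_obs(): the state, without advancing time (a new reading comes with each control period).
- cams.get_image(name): name is "scene" or "top" or "wrist"; returns a dict with "image" (400x640x3 uint8, red, green, blue), "camera_matrix" (3x3 intrinsics, pixels), "D" ([k1, k2, p1, p2, k3] as OpenCV has them; the pictures are not rectified), "extrinsics" (4x4, takes a point from camera to world coordinates). Camera axes: x right, y up, looking along -z (the intrinsics and any distortion apply to the point x, -y, -z); pixel columns grow to the right and rows downward; lengths in mm; the calibration is good to about 2 mm. A picture is of the moment at which its call begins. There is no depth.
- ticket.job_done(): hands the job in, once; it reports no verdict.
Trained networks look in the newest picture that a camera, given by its name, has taken for a name from the list of things; names that differ only in an ending like _2 or _b are one class to them, and where a whole thing is asked for, a point or a joint stands for the part that bears it (a point fixed in the world has none). Each returns a list of dicts, best first, with "confidence" (0 to 1); they miss things now and then, are a little off and sometimes report something else, mostly with a low value. They report only what shows in the picture. A call takes as long as a camera call. They do not tell look-alikes from the thing itself.
- cams.search_frame(camera, target): "centre" ([column, row] in pixels, amid what is visible of it).
- cams.cut_out(camera, target): "mask" (400x640 bool, what is visible of it) and "centre" ([column, row] in pixels, amid what is visible of it).
- cams.place_of(camera, target): "centre" ([column, row] in pixels: a listed point, or the origin of a listed thing).
The state is a dict: "time_s": time; "joint_positions": joint angles; "joint_vel": joint speeds; "joint_efforts": joint torques, N m; "position": TCP position; "orientation": TCP orientation; "ft_force": force on the tool from outside, world axes, zero at the start; "ft_torque": the same for the moment, N m; "grip_width": finger opening in mm.
Only numpy, scipy, OpenCV 4.12 (cv2) and the standard library are available. Lean on these libraries where they do the work, as an engineer would, in place of code of your own. Each camera call takes 0.05 s, during which the arm holds its last target.

## Working session

There is one attempt and no reset: what is moved stays moved. The work goes in short steps, Python scripts to look and compute and a tool call to move; the robot and the scene stay as the last step left them, time stands still between calls to the robot, and variables do not carry over. Pictures are saved under pics/ and viewed, and the job is handed in when it is done.

Besides the shell and the picture viewer there is one more tool, called after ">>>" as name(argument=value, ...), one argument or row to a line, values as JSON. servo_tool: Moves the arm, as the interface text tells. Its arguments: {"type":"object","properties":{"translation":{"type":"array"},"yaw":{"type":"array"},"jaw":{"type":"array"},"force":{"type":"number"}},"required":["translation","yaw","jaw"]}

```bash
mkdir -p pics; ls; cat > h.py <<'E'
import numpy as np, cv2
from cell import readout, cams, ticket
def pix2ray(c,uv):
    K=np.array(c["camera_matrix"],float);D=np.array(c["D"],float);T=np.array(c["extrinsics"],float)
    p=cv2.undistortPoints(np.array([[uv]],float),K,D)[0,0]
    d=T[:3,:3]@np.array([p[0],-p[1],-1.0]); return T[:3,3],d/np.linalg.norm(d)
def atz(c,uv,z):
    o,d=pix2ray(c,uv); return o+d*(z-o[2])/d[2]
def proj(c,P):
    K=np.array(c["camera_matrix"],float);D=np.array(c["D"],float);T=np.array(c["extrinsics"],float)
    q=(np.atleast_2d(P)-T[:3,3])@T[:3,:3]; q=q*[1,-1,-1]
    return cv2.projectPoints(q.reshape(-1,1,3),np.zeros(3),np.zeros(3),K,D)[0][:,0]
def tri(c1,u1,c2,u2):
    o1,d1=pix2ray(c1,u1);o2,d2=pix2ray(c2,u2)
    A=np.stack([d1,-d2],1);s=np.linalg.lstsq(A,o2-o1,rcond=None)[0]
    a=o1+s[0]*d1;b=o2+s[1]*d2
    return (a+b)/2,np.linalg.norm(a-b)
def save(c,n):
    cv2.imwrite("pics/"+n+".png",cv2.cvtColor(c["image"],cv2.COLOR_RGB2BGR))
E
python3 - <<'E'
from h import *
o=readout.get_obs();print(o)
C={}
for n in("scene","top","wrist"):
    C[n]=cams.get_image(n);save(C[n],n+"0");print(n,C[n]["extrinsics"][:3,3])
for n in("scene","top"):
  for t in("cramp","jaw","knob","casting_center","mould_center","tray","tray_free","next_hole"):
    print(n,t,[(np.round(r["centre"],1).tolist(),round(r["confidence"],2)) for r in cams.place_of(n,t)][:4])
E
```

```text
pics
{'time_s': 0.0, 'joint_positions': array([-1.25119263e+00,  2.17763409e-01,  1.61493794e+00,  1.98459181e-05,
        1.31127341e+00, -1.12189592e-01]), 'joint_vel': array([ 1.05421003e-03, -8.06780753e-04,  1.05717909e-03,  1.08592724e-03,
       -2.95405634e-03, -1.87989361e-05]), 'joint_efforts': array([ 1.27436797e-04, -3.96850312e+01, -3.03849328e+01, -1.49493753e-04,
        9.83542297e-03,  5.06071814e-06]), 'position': array([ 261.35386658, -566.89675697,  251.96046849]), 'orientation': array([-3.13922767e+00, -2.85735199e-04,  4.31787834e-01]), 'ft_force': array([-0.27799176, -0.25076412, -0.14370034]), 'ft_torque': array([ 0.02178851, -0.04395008, -0.01872776]), 'grip_width': 85.35470534829001}
scene [ 929.10530668 -730.71363488  787.09832311]
top [400.47408317  11.63339202 972.3484651 ]
wrist [ 338.37450899 -531.74983085  372.42758144]
scene cramp [([352.9, 184.6], 0.91)]
scene jaw [([352.0, 168.1], 0.82)]
scene knob [([343.6, 170.2], 0.57)]
scene casting_center [([303.5, 164.5], 0.58), ([359.1, 161.7], 0.53), ([341.2, 143.9], 0.47)]
scene mould_center [([369.4, 152.5], 0.8), ([248.0, 316.8], 0.3)]
scene tray [([227.7, 309.7], 0.72)]
scene tray_free [([247.6, 314.5], 0.61)]
scene next_hole [([351.8, 173.6], 0.63)]
top cramp [([247.0, 210.1], 0.77)]
top jaw [([242.4, 209.5], 0.78)]
top knob [([242.1, 207.7], 0.59), ([265.7, 207.2], 0.55)]
top casting_center [([226.1, 207.6], 0.81), ([162.0, 266.4], 0.6), ([235.6, 291.4], 0.51)]
top mould_center [([192.8, 204.3], 0.72)]
top tray [([465.6, 230.9], 0.59)]
top tray_free [([465.6, 209.4], 0.57), ([424.8, 229.6], 0.36), ([469.1, 225.4], 0.23)]
top next_hole [([247.0, 212.2], 0.95)]
```

View pics/scene0.png

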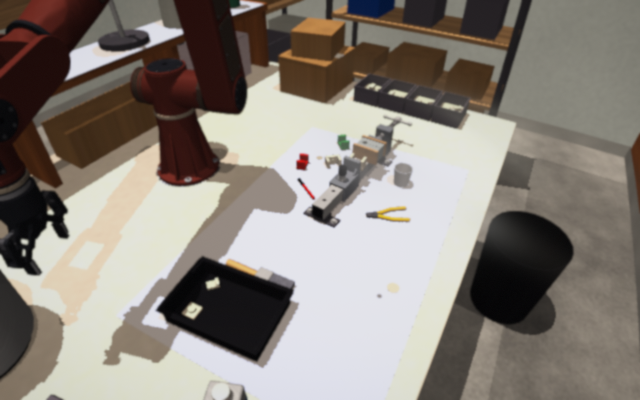

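View pics/top0.png

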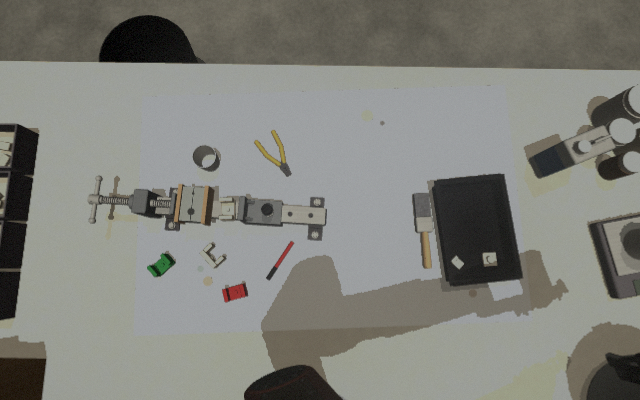

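```bash
python3 - <<'E'
import cv2
a=cv2.imread('pics/top0.png')[150:310,90:330];cv2.imwrite('pics/top0c.png',cv2.resize(a,None,fx=3.3,fy=3.3,interpolation=cv2.INTER_CUBIC))
a=cv2.imread('pics/scene0.png')[110:240,260:460];cv2.imwrite('pics/scene0c.png',cv2.resize(a,None,fx=4,fy=4,interpolation=cv2.INTER_CUBIC))
E
```

```text
(no output)
```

View pics/top0c.png

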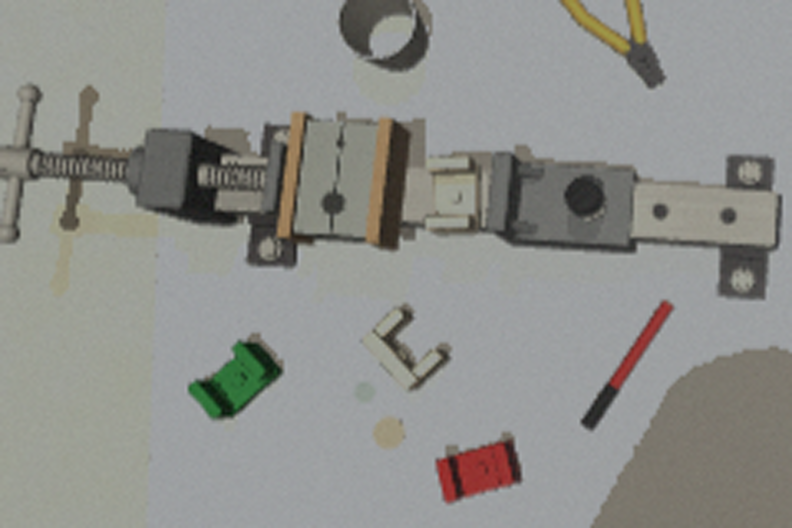

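View pics/scene0c.png

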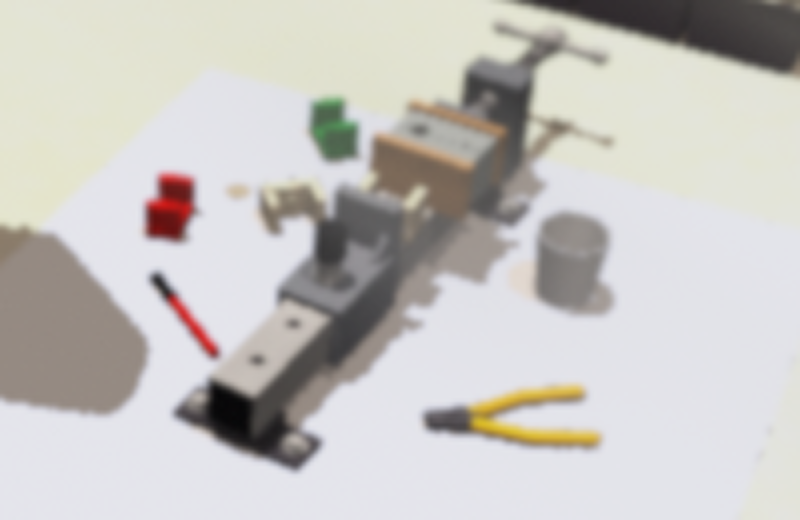

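The top view shows the bar running across the image with the knob near (267,209) and the casting near (228,208). The mould is at (193,205), and the tray is at (477,230) with its free part toward the top. The casting between plate and mould is the cream one; the spare, red and green castings lie below.

```bash
python3 - <<'E'
from h import *
c=cams.get_image("top")
def T(x,y,z,n): p=atz(c,(90+(x+.5)/3.3-.5,150+(y+.5)/3.3-.5),z);print(n,p.round(1));return p
a=T(660,211,60,"hole1");b=T(728,216,60,"hole2");print(np.linalg.norm(a-b))
T(586,196,118,"knobtop")
for p in((427,158),(471,155),(427,231),(475,231)):T(*p,96-0*1,"cast cheek corner")
T(457,198,72,"castfloor")
for p in((495,152),(517,154),(488,231),(512,242)):T(*p,112,"jaw plate")
for p in((392,118),(410,122),(366,242),(394,248),(301,112),(279,236)):T(*p,110,"mould")
T(634,168,69,"sleeve end");T(634,246,69,"sleeve end");T(778,192,60,"barend");T(778,243,60,"barend")
for uv in((440,179),(504,176),(523,279),(443,283)): print("tray rim",atz(c,uv,50).round(1))
for n in("top","scene"):
  for t in("knob","casting_center","tray","mould_center","marker","cutters","mixcup","sparecast"):
    cc=c
    for r in cams.cut_out(n,t)[:3]:
      m=r["mask"];ys,xs=np.where(m);print(n,t,round(r["confidence"],2),np.round(r["centre"],1),m.sum(),xs.min(),xs.max(),ys.min(),ys.max())
s=cams.get_image("scene")
def S(x,y): return (260+(x+.5)/4-.5,110+(y+.5)/4-.5)
def U(x,y): return (90+(x+.5)/3.3-.5,150+(y+.5)/3.3-.5)
print("knob tri",tri(c,U(586,196),s,S(331,225)))
print(tri(c,U(660,211),s,S(294,322)),tri(c,U(728,216),s,S(257,359)))
E
```

```text
hole1 [523.4  75.5  60. ]
hole2 [520.5  25.8  60. ]
49.73098382239707
knobtop [525.1 122.3 118. ]
cast cheek corner [553.6 238.1  96. ]
cast cheek corner [556.2 207.2  96. ]
cast cheek corner [501.8 235.3  96. ]
cast cheek corner [502.4 201.8  96. ]
castfloor [528.9 221.1  72. ]
jaw plate [555.8 187.1 112. ]
jaw plate [554.6 171.9 112. ]
jaw plate [500.7 189.4 112. ]
jaw plate [493.3 172.6 112. ]
mould [579.1 260.4 110. ]
mould [576.4 247.7 110. ]
mould [492.  273.2 110. ]
mould [488.1 253.7 110. ]
mould [582.3 324.1 110. ]
mould [495.2 333.1 110. ]
sleeve end [553.3  94.5  69. ]
sleeve end [496.5  92.9  69. ]
barend [538.8 -10.4  60. ]
barend [501.3 -10.9  60. ]
tray rim [ 616.8 -292.9   50. ]
tray rim [ 627.  -451.9   50. ]
tray rim [ 376.7 -482.2   50. ]
tray rim [ 364.5 -291.5   50. ]
top knob 0.56 [263.4 205.8] 129 260 273 204 215
top casting_center 0.75 [234.9 291.5] 341 222 247 284 301
top casting_center 0.7 [163.9 267.5] 355 147 174 254 276
top casting_center 0.67 [223.6 206.5] 368 218 234 197 221
top tray 0.65 [213.3 261.9] 258 201 225 244 267
top tray 0.63 [476.9 225. ] 791
[... 598 characters left out ...]
256 360
scene tray 0.21 [362.7 161.9] 41 352 365 155 168
scene mould_center 0.69 [230.9 305.8] 7949 157 292 256 360
scene mould_center 0.66 [370.6 150.2] 661 352 386 136 163
scene cutters 0.58 [341.1 171.1] 85 338 346 165 175
scene cutters 0.57 [385.9 214.7] 324 366 409 206 221
scene mixcup 0.56 [400.9 176.2] 383 394 412 163 187
scene sparecast 0.5 [331.3 155.5] 180 325 342 154 167
scene sparecast 0.43 [341.4 170.7] 38 340 345 167 173
knob tri (array([526.18277541, 122.97669555, 118.58016545]), np.float64(2.7301640763153836))
(array([523.94965653,  75.82739054,  58.77694744]), np.float64(0.9808898811920628)) (array([520.89279871,  25.9503128 ,  57.98291624]), np.float64(0.35037416348590955))
```

```bash
python3 - <<'E'
from h import *
c=cams.get_image("wrist");o=readout.get_obs()
R=c["extrinsics"];print(R.round(3),c["camera_matrix"].round(0))
for dz in(0,100,200):print(proj(c,o["position"]-[0,0,dz]))
t=cams.get_image("top")["image"][160:300,400:540];cv2.imwrite("pics/tray0.png",cv2.cvtColor(cv2.resize(t,None,fx=4,fy=4,interpolation=cv2.INTER_CUBIC),cv2.COLOR_RGB2BGR))
E
```

```text
[[ 4.19000e-01  8.58000e-01  2.99000e-01  3.38515e+02]
 [-9.08000e-01  3.96000e-01  1.36000e-01 -5.32175e+02]
 [-2.00000e-03 -3.28000e-01  9.45000e-01  3.73632e+02]
 [ 0.00000e+00  0.00000e+00  0.00000e+00  1.00000e+00]] [[346.   0. 322.]
 [  0. 346. 200.]
 [  0.   0.   1.]]
[[322.32224722 299.16168992]]
[[322.37806736 211.7867826 ]]
[[322.40109275 174.20610066]]
```

View pics/tray0.png

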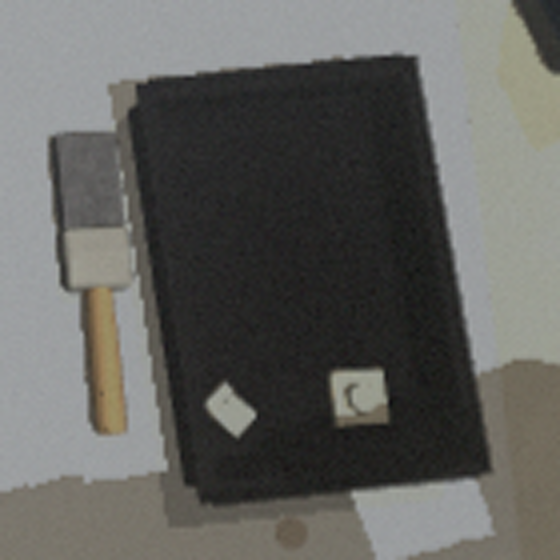

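>>> servo_tool(
  translation=[
    [16,46,2],
    [32,92,4],
    [48,138,6],
    [64,184,8],
    [80,230,10],
    [96,276,12],
    [112,322,14],
    [128,368,16],
    [144,414,18],
    [160,460,20],
    [176,506,20],
    [192,552,20],
    [208,598,20],
    [224,644,20],
    [240,690,20],
    [256,720,20],
    [267,737,20],
    [267,737,20],
    [267,737,20],
  ],
  yaw=[4,8,12,16,20,24,28,32,36,40,44,48,52,56,60,62,62,62,62],
  jaw=[85,85,85,85,85,85,85,85,85,85,85,85,85,85,85,85,85,85,85],
)

```text
time_s: 3.85
position: [528.3, 169.3, 273.1]
orientation: [-3.141, 0.001, 1.515]
ft_force: [0.3, 0.1, 0.3]
grip_width: 85.0
```

The crop shows the tray rim corners at about (145,80), (415,57), (490,470) and (205,500). The two small castings are at the bottom end, so the upper two-thirds is free.

```bash
python3 - <<'E'
from h import *
c=cams.get_image("top")
P=[atz(c,(400+x/4-.4,160+y/4-.4),50) for x,y in((145,80),(415,57),(490,470),(205,500))]
for p in P:print(p.round(1))
print("centre",np.mean(P,0).round(1),np.linalg.norm(P[0]-P[1]),np.linalg.norm(P[1]-P[2]))
u=(P[0]+P[1]-P[2]-P[3]);u/=np.linalg.norm(u);print("x axis",u)
w=cams.get_image("wrist");save(w,"w1")
for t in("casting_center","knob","jaw","mould_center","next_hole"):
  for r in cams.place_of("wrist",t)[:3]:print(t,np.round(r["centre"],1),round(r["confidence"],2))
E
```

```text
[ 615.1 -282.6   50. ]
[ 632.4 -450.6   50. ]
[ 381.1 -480.3   50. ]
[ 361.1 -309.9   50. ]
centre [ 497.5 -380.9   50. ] 168.88593483572646 253.05636057547443
x axis [0.99368976 0.11216352 0.        ]
casting_center [322.  117.4] 0.81
casting_center [143.7 137.3] 0.7
knob [323.8 229. ] 0.97
knob [319.8 116.2] 0.33
jaw [320.1 154.4] 0.96
mould_center [326.8  23.5] 0.69
mould_center [206.   66.7] 0.58
mould_center [324.  164.1] 0.56
next_hole [323.6 164. ] 0.69
next_hole [203.3  65.9] 0.5
next_hole [321.9 155.2] 0.47
```

View pics/w1.png

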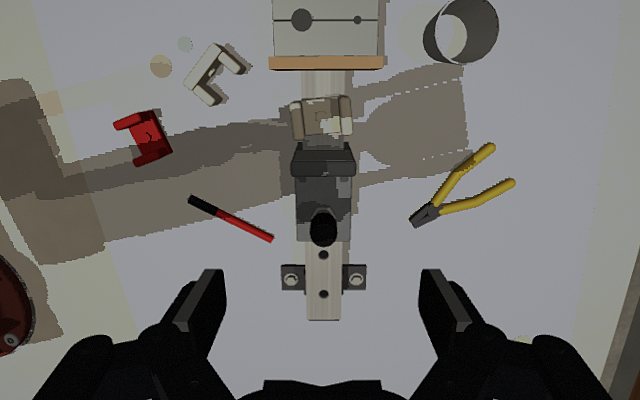

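```bash
python3 - <<'E'
import cv2
a=cv2.imread('pics/w1.png')[50:270,260:390];cv2.imwrite('pics/w1c.png',cv2.resize(a,None,fx=3.4,fy=3.4,interpolation=cv2.INTER_CUBIC)[:600])
b=cv2.imread('pics/w1.png')[50:180,260:390];cv2.imwrite('pics/w1d.png',cv2.resize(b,None,fx=4.5,fy=4.5,interpolation=cv2.INTER_CUBIC)[:600])
E
```

```text
(no output)
```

View pics/w1d.png

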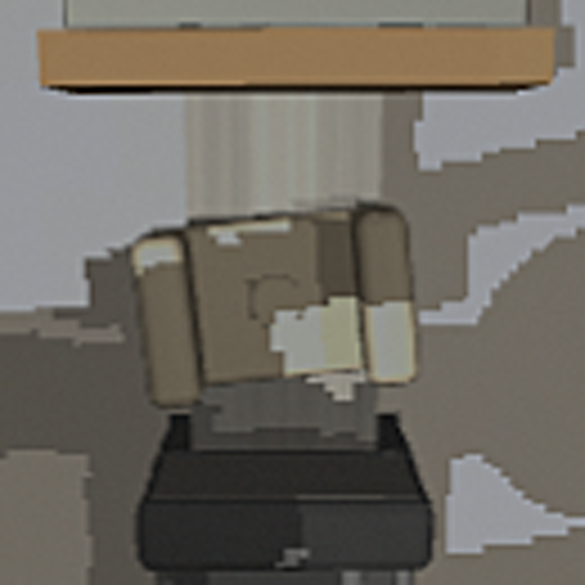

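```bash
python3 - <<'E'
from h import *
c=cams.get_image("wrist");print(readout.get_obs()["position"])
def W(x,y,z): return atz(c,(260+(x+.5)/4.5-.5,50+(y+.5)/4.5-.5),z)
L=[W(x,y,96) for x,y in((133,245),(183,238),(200,402),(150,408))]
R=[W(x,y,96) for x,y in((358,210),(405,205),(416,380),(368,384))]
for p in L+R:print(p.round(1))
print("centre",np.mean(L+R,0).round(1))
u=np.mean(R,0)-np.mean(L,0);print("sep",np.linalg.norm(u),"x axis angle",np.degrees(np.arctan2(u[1],u[0])))
for a,b in((L[0],L[3]),(R[1],R[2])): v=a-b;print(np.linalg.norm(v),np.degrees(np.arctan2(-v[0],v[1])))
# bar edges, holes, knob top
h=[atz(c,uv,60) for uv in((323.5,254.7),(323.5,293.8))];print("holes",h);v=h[0]-h[1];print(np.linalg.norm(v),np.degrees(np.arctan2(-v[0],v[1])))
print("jaw top edge",W(160,452,112),W(412,452,112),"back",W(140,570,112))
print("mould edge",W(40,87,60),W(555,87,60), W(40,30,110),W(555,30,110))
print("knob",atz(c,(322.5,222.5),118))
b=[W(187,180,60),W(383,180,60)];print("bar edges",b)
E
```

```text
[528.49512058 168.72592679 273.47859935]
[504.9 236.9  96. ]
[514.2 237.6  96. ]
[515.2 207.1  96. ]
[505.5 206.5  96. ]
[546.8 240.7  96. ]
[555.5 241.1  96. ]
[556.5 208.9  96. ]
[547.3 208.7  96. ]
centre [530.7 223.4  96. ]
sep 41.67286793766947 x axis angle 3.9071658693659073
30.38435681179107 1.1943191538827933
32.23359913991821 1.807202494465852
holes [array([524.68345701,  75.82535592,  60.        ]), array([521.901291  ,  26.24084431,  60.        ])]
49.66250334585866 -3.2114746099937768
jaw top edge [508.16774568 200.88872211 112.        ] [554.11979528 198.24015674 112.        ] back [502.59903984 178.89009591 112.        ]
mould edge [485.33654104 267.06001919  60.        ] [589.2774871  261.10293999  60.        ] [493.4475437  274.15670211 110.        ] [580.95159914 269.1445635  110.        ]
knob [527.05539829 137.80426607 118.        ]
bar edges [array([513.65385374, 247.18625122,  60.        ]), array([553.82870117, 244.87119993,  60.        ])]
```

The casting sits at about (530, 222), turned about 6° relative to the jaw plate. I'll move above it and look once more.

>>> servo_tool(
  translation=[
    [1,40,-20],
    [1.5,52.7,-60],
    [1.5,52.7,-95],
    [1.5,52.7,-113],
    [1.5,52.7,-123],
    [1.5,52.7,-123],
    [1.5,52.7,-123],
  ],
  yaw=[3,5.7,5.7,5.7,5.7,5.7,5.7],
  jaw=[85,85,85,85,85,85,85],
)

```text
time_s: 4.95
position: [531.0, 222.1, 151.5]
orientation: [3.14, -0.0, 1.613]
ft_force: [0.4, -1.0, 0.7]
grip_width: 85.3
```

```bash
python3 - <<'E'
from h import *
c=cams.get_image("wrist");save(c,"w2");print(readout.get_obs()["position"])
a=cv2.imread('pics/w2.png')[150:400,180:460];cv2.imwrite('pics/w2c.png',cv2.resize(a,None,fx=2.4,fy=2.4,interpolation=cv2.INTER_CUBIC))
E
```

```text
[531.43161211 222.21480328 152.10951143]
```

View pics/w2c.png

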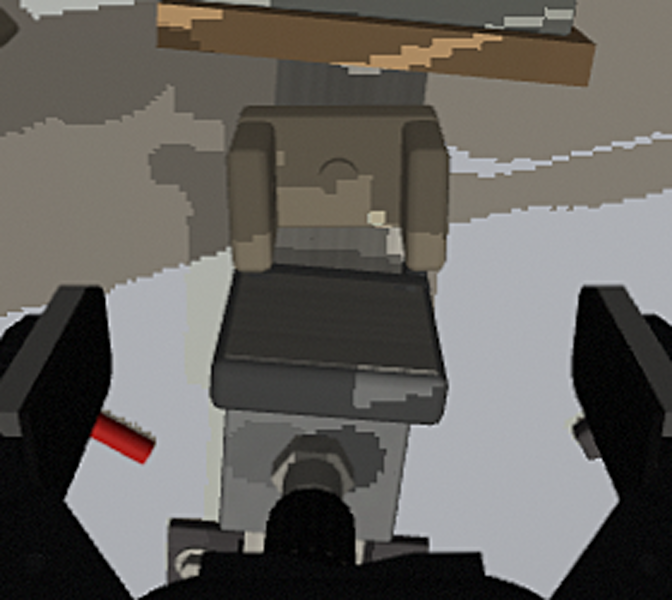

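```bash
python3 - <<'E'
from h import *
c=cams.get_image("wrist")
def W(x,y,z): return atz(c,(180+(x+.5)/2.4-.5,150+(y+.5)/2.4-.5),z).round(1)
for p in((236,271),(437,272)):print(W(*p,96))
for p in((235,118),(442,118),(240,106),(436,106)):print(W(*p,96))
print("jaw face top",W(220,357,112),W(443,368,112),"back",W(213,406,112),W(440,422,112))
E
```

```text
[506.8 207.   96. ]
[555.1 208.7  96. ]
[506.6 245.9  96. ]
[553.1 247.8  96. ]
[507.7 248.8  96. ]
[551.5 250.6  96. ]
jaw face top [505.  193.7 112. ] [556.1 192.8 112. ] back [503.3 180.  112. ] [556.7 177.6 112. ]
```

Centred to within about 1–2 mm, so I'm descending to grip.

>>> servo_tool(
  translation=[
    [0,1,-20],
    [0,1,-40],
    [0,1,-55],
    [0,1,-64],
    [0,1,-68],
    [0,1,-68],
    [0,1,-68],
    [0,1,-68],
    [0,1,-68],
    [0,1,-68],
    [0,1,-68],
    [0,1,-68],
    [0,1,-68],
  ],
  yaw=[0,0,0,0,0,0,0,0,0,0,0,0,0],
  jaw=[85,85,85,85,85,75,65,58,52,48,45,45,45],
  force=35,
)

```text
time_s: 6.35
position: [530.8, 223.3, 83.2]
orientation: [3.14, -0.0, 1.613]
ft_force: [0.3, 0.2, 5.8]
grip_width: 51.3
```

```bash
python3 - <<'E'
from h import *
c=cams.get_image("wrist");save(c,"w3");o=readout.get_obs();print(o["position"],o["ft_force"],o["grip_width"])
E
```

```text
[530.8364464  223.31176888  83.18000992] [-0.59166558 -0.99179496  5.03187221] 51.262580848573705
```

View pics/w3.png

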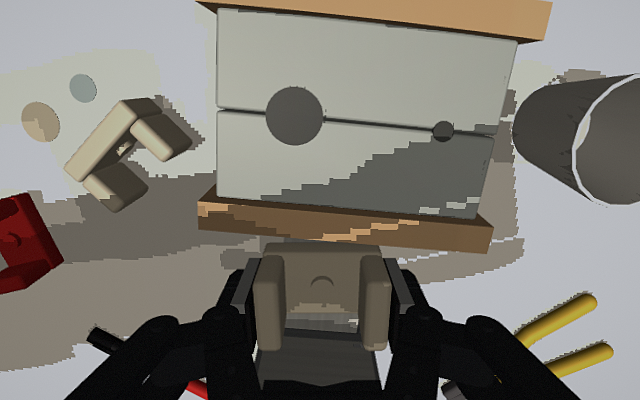

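>>> servo_tool(
  translation=[
    [0,0,6],
    [0,0,20],
    [0,0,50],
    [0,0,85],
    [0,-30,100],
    [0,-70,105],
    [1,-115,105],
    [2,-160,105],
    [3,-205,105],
    [4,-250,105],
    [5,-295,105],
    [6,-340,105],
    [7,-385,105],
    [8,-430,105],
    [9,-475,105],
    [10,-520,105],
    [11,-560,105],
    [12,-590,105],
    [12,-599,105],
    [12,-599,105],
  ],
  yaw=[0,0,0,0,0,0,1,2,3,4,4,4,4,4,4,4,4,4,4,4],
  jaw=[45,45,45,45,45,45,45,45,45,45,45,45,45,45,45,45,45,45,45,45],
)

```text
time_s: 8.4
position: [541.6, -376.9, 187.4]
orientation: [-3.141, -0.0, 1.681]
ft_force: [0.6, -0.1, -1.3]
grip_width: 51.7
```

```bash
python3 - <<'E'
from h import *
o=readout.get_obs();print(o["position"],o["ft_force"],o["grip_width"])
c=cams.get_image("wrist");save(c,"w4");print(proj(c,[o["position"]-[0,0,z] for z in(20,o["position"][2]-4)]))
c=cams.get_image("top");save(c,"t4")
E
```

```text
[ 541.62956927 -376.94505185  187.40017122] [ 0.6274475  -0.08354637 -1.26296406] 51.6812343200705
[[322.07094034 274.19238959]
 [322.03210898 179.47353771]]
```

View pics/w4.png

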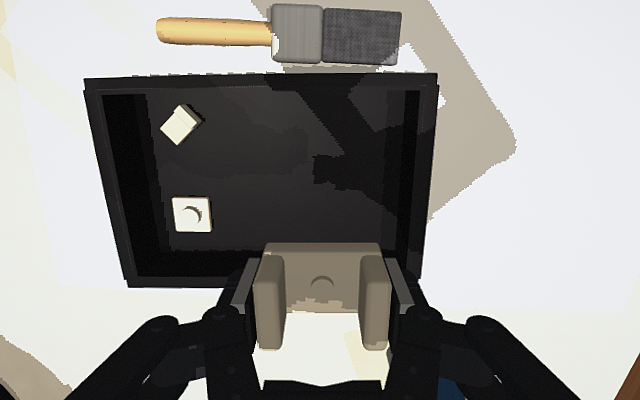

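View pics/t4.png

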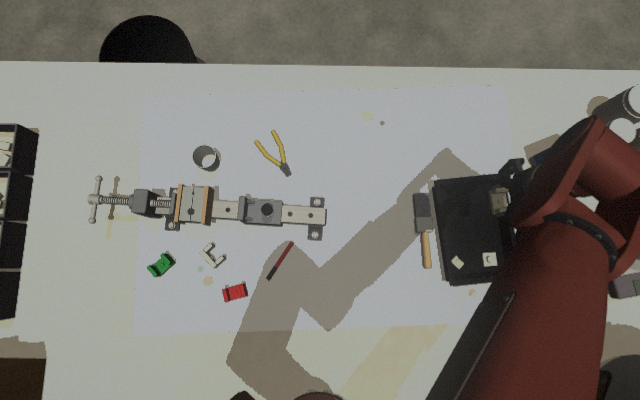

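```bash
python3 - <<'E'
from h import *
c=cams.get_image("wrist")
P=np.array([atz(c,u,50) for u in((85,79),(437,74),(421,285),(129,286))]);print(P.round(1),P.mean(0))
for a in range(4):print(np.linalg.norm(P[a]-P[a-1]).round(1))
for r in cams.place_of("wrist","tray_free"):print(r,atz(c,r["centre"],4))
for u in((182,112),(192,215)):print(atz(c,u,20).round(1))
E
```

```text
[[ 361.3 -305.7   50. ]
 [ 612.4 -275.5   50. ]
 [ 636.3 -446.    50. ]
 [ 382.5 -477.    50. ]] [ 498.11500606 -376.04724424   50.        ]
172.6
252.9
172.2
255.7
{'centre': [318.0, 177.6], 'confidence': 0.7} [ 537.93667923 -373.02334474    4.        ]
[ 421.1 -325.9   20. ]
[ 428.8 -415.9   20. ]
```

>>> servo_tool(
  translation=[
    [-1,1,-30],
    [-3,3,-70],
    [-3,3,-110],
    [-3,3,-135],
    [-3,3,-148],
    [-3,3,-154],
    [-3,3,-157],
    [-3,3,-158],
    [-3,3,-159],
    [-3,3,-159],
  ],
  yaw=[0,0,0,0,0,0,0,0,0,0],
  jaw=[45,45,45,45,45,45,45,45,45,45],
)

```text
time_s: 9.6
position: [539.8, -373.6, 29.6]
orientation: [3.14, 0.002, 1.683]
ft_force: [-0.9, 0.5, -1.0]
grip_width: 51.7
```

>>> servo_tool(
  translation=[
    [0,0,-0.5],
    [0,0,-1],
    [0,0,-1.5],
    [0,0,-1.5],
  ],
  yaw=[0,0,0,0],
  jaw=[45,45,45,45],
)

```text
time_s: 10.0
position: [539.2, -373.2, 27.2]
orientation: [3.141, 0.0, 1.683]
ft_force: [-0.3, 0.1, 1.7]
grip_width: 51.9
```

>>> servo_tool(
  translation=[
    [0,0,-0.5],
    [0,0,-0.8],
    [0,0,-0.8],
  ],
  yaw=[0,0,0],
  jaw=[45,45,45],
)

```text
time_s: 10.3
position: [539.3, -373.2, 27.2]
orientation: [-3.142, 0.0, 1.683]
ft_force: [-2.2, 1.4, 6.1]
grip_width: 52.1
```

>>> servo_tool(
  translation=[
    [0,0,0],
    [0,0,0],
    [0,0,0],
    [0,0,0],
    [0,0,0],
    [0,0,10],
    [0,0,30],
    [0,0,60],
    [0,0,100],
    [0,0,140],
    [0,0,150],
    [0,0,150],
  ],
  yaw=[0,0,0,0,0,0,0,0,0,0,0,0],
  jaw=[54,58,64,70,76,76,76,76,76,76,76,76],
)

```text
time_s: 11.5
position: [540.8, -374.4, 180.1]
orientation: [3.137, 0.005, 1.683]
ft_force: [-1.0, -0.7, -0.6]
grip_width: 76.2
```

```bash
python3 - <<'E'
from h import *
o=readout.get_obs();print(o["position"],o["ft_force"],o["grip_width"],o["time_s"])
c=cams.get_image("wrist");save(c,"w5")
for r in cams.place_of("wrist","casting_center"):print(r,atz(c,r["centre"],22))
c=cams.get_image("top");save(c,"t5")
E
```

```text
[ 540.76845459 -374.36420073  180.0652476 ] [-1.03596972 -0.67702488 -0.57975896] 76.17822940444083 11.5
{'centre': [318.7, 184.8], 'confidence': 0.97} [ 538.60413614 -373.05308257   22.        ]
```

View pics/w5.png

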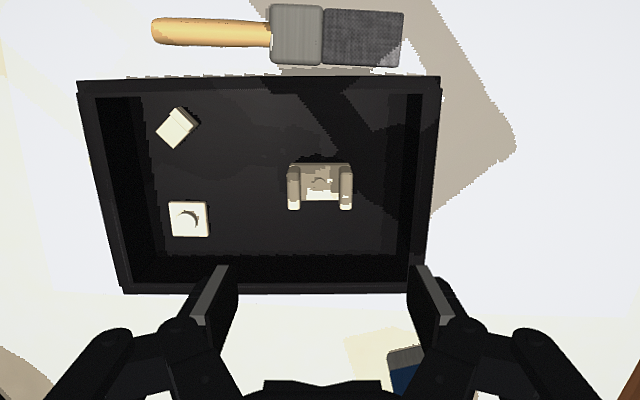

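The casting stands upright on the tray floor at about (319,185) in the wrist view, clear of the small ones. Next I'll go above the knob.

>>> servo_tool(
  translation=[
    [-1,30,10],
    [-2,70,15],
    [-3,115,15],
    [-4,160,15],
    [-5,205,15],
    [-6,250,15],
    [-7,295,15],
    [-9,340,15],
    [-11,385,15],
    [-12,430,15],
    [-13,470,15],
    [-13,490,15],
    [-13,499,15],
    [-13,499,15],
    [-13,499,15],
  ],
  yaw=[-1,-2,-3,-4,-5,-6,-7,-8,-9,-9.6,-9.6,-9.6,-9.6,-9.6,-9.6],
  jaw=[70,60,60,60,60,60,60,60,60,60,60,60,60,60,60],
)

```text
time_s: 13.15
position: [525.5, 125.2, 189.8]
orientation: [-3.139, 0.001, 1.515]
ft_force: [0.5, -0.1, 0.3]
grip_width: 60.0
```

```bash
python3 - <<'E'
from h import *
o=readout.get_obs();print(o["position"],o["orientation"])
c=cams.get_image("wrist");save(c,"w6")
for r in cams.cut_out("wrist","knob"):
  m=r["mask"];ys,xs=np.where(m);print(r["confidence"],r["centre"],xs.min(),xs.max(),ys.min(),ys.max())
for r in cams.place_of("wrist","knob"):print(r,atz(c,r["centre"],104))
a=cv2.imread('pics/w6.png')[100:350,200:440];cv2.imwrite('pics/w6c.png',cv2.resize(a,None,fx=2.4,fy=2.4,interpolation=cv2.INTER_CUBIC))
E
```

```text
[525.54222026 125.16813465 189.83283456] [-3.13947747e+00  1.01749237e-03  1.51524402e+00]
0.88 [322.9, 223.5] 304 343 196 244
{'centre': [324.9, 221.7], 'confidence': 0.92} [527.1152247 123.9129435 104.       ]
```

View pics/w6c.png

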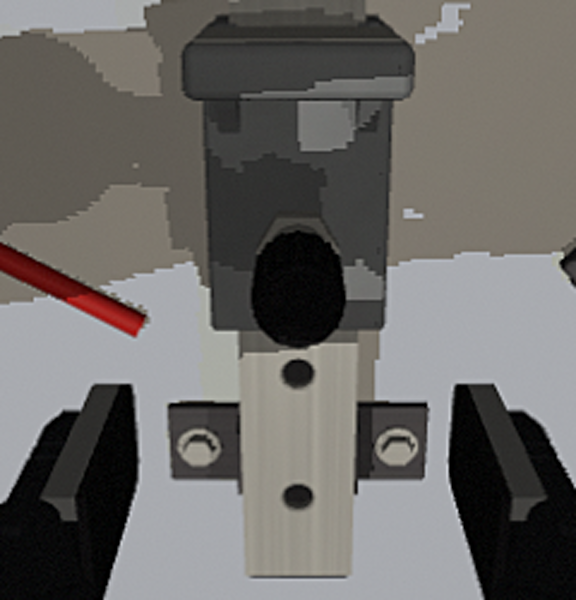

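>>> servo_tool(
  translation=[
    [1.3,0,-25],
    [1.3,0,-50],
    [1.3,0,-70],
    [1.3,0,-79],
    [1.3,0,-83],
    [1.3,0,-83],
    [1.3,0,-83],
    [1.3,0,-83],
    [1.3,0,-83],
    [1.3,0,-83],
    [1.3,0,-83],
    [1.3,0,-83],
    [1.3,0,-83],
    [1.3,0,-83],
  ],
  yaw=[0,0,0,0,0,0,0,0,0,0,0,0,0,0],
  jaw=[60,60,60,60,60,50,40,32,28,24,20,18,18,18],
  force=70,
)

```text
time_s: 14.7
position: [526.8, 126.2, 108.6]
orientation: [-3.14, 0.0, 1.516]
ft_force: [-4.0, 0.2, 6.1]
grip_width: 22.2
```

```bash
python3 - <<'E'
from h import *
o=readout.get_obs();print(o["position"],o["ft_force"],o["grip_width"])
c=cams.get_image("wrist");save(c,"w7")
E
```

```text
[526.82138154 126.2132687  108.64086172] [-3.99385621  0.19264736  6.08221079] 22.155103361501595
```

View pics/w7.png

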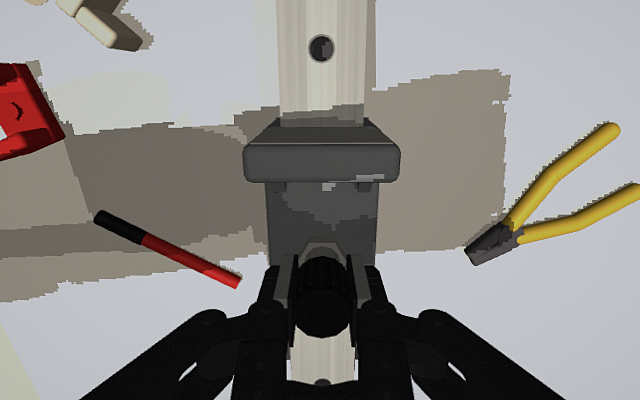

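Holding the knob. Now I'll lift it about 13 mm.

>>> servo_tool(
  translation=[
    [0,0,2],
    [0,0,5],
    [0,0,8],
    [0,0,11],
    [0,0,13],
    [0,0,13],
    [0,0,13],
  ],
  yaw=[0,0,0,0,0,0,0],
  jaw=[18,18,18,18,18,18,18],
)

```text
time_s: 15.45
position: [526.7, 126.2, 120.3]
orientation: [-3.14, -0.0, 1.516]
ft_force: [0.6, 2.0, -11.3]
grip_width: 22.1
```

```bash
python3 - <<'E'
from h import *
o=readout.get_obs();print(o["position"],o["ft_force"],o["grip_width"])
c=cams.get_image("wrist");save(c,"w8")
E
```

```text
[526.68901531 126.17928107 120.32421703] [  0.5591073    1.95301994 -11.25455464] 22.05887508161869
```

View pics/w8.png

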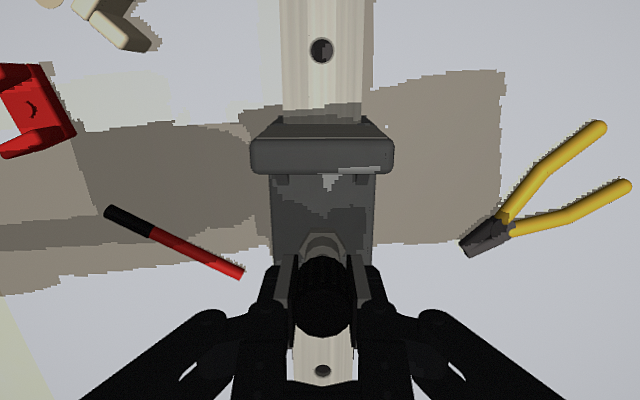

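Lift is confirmed: a −11 N pull matches the spring at about 13 mm. Sliding along the bar now.

>>> servo_tool(
  translation=[
    [0.1,2,0],
    [0.3,6,0],
    [0.7,12,0],
    [1.1,19,0],
    [1.5,26,0],
    [1.8,33,0],
    [2.2,39,0],
    [2.5,44,0],
    [2.7,47.5,0],
    [2.8,49.5,0],
    [2.8,49.5,0],
    [2.8,49.5,0],
  ],
  yaw=[0,0,0,0,0,0,0,0,0,0,0,0],
  jaw=[18,18,18,18,18,18,18,18,18,18,18,18],
)

```text
time_s: 16.7
position: [529.5, 176.2, 120.7]
orientation: [-3.14, -0.001, 1.515]
ft_force: [-4.4, 0.6, -11.6]
grip_width: 22.2
```

```bash
python3 - <<'E'
from h import *
o=readout.get_obs();print(o["position"],o["ft_force"],o["ft_torque"],o["grip_width"])
c=cams.get_image("wrist");save(c,"w9")
E
```

```text
[529.48717315 176.18309201 120.72410932] [ -4.44844013   0.59762476 -11.56739421] [0.0799895  0.76786463 0.03491622] 22.188689611816113
```

View pics/w9.png

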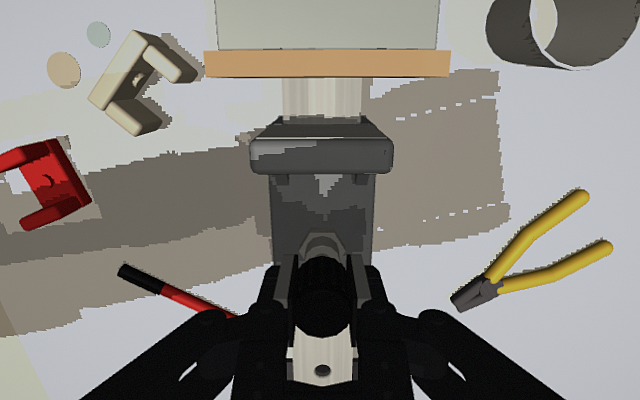

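The hole behind the jaw shows at (322,370), the same place as before the slide, so the jaw moved one pitch. Lowering the pin.

>>> servo_tool(
  translation=[
    [-0.3,0,-2],
    [-0.3,0,-5],
    [-0.3,0,-7],
    [-0.3,0,-9],
    [-0.3,0,-11],
    [-0.3,0,-12],
    [-0.3,0,-12],
    [-0.3,0,-12],
  ],
  yaw=[0,0,0,0,0,0,0,0],
  jaw=[18,18,18,18,18,18,18,18],
)

```text
time_s: 17.55
position: [529.5, 176.1, 109.4]
orientation: [-3.14, -0.001, 1.515]
ft_force: [-6.2, 1.3, -8.2]
grip_width: 22.4
```

```bash
python3 - <<'E'
from h import *
o=readout.get_obs();print(o["position"],o["ft_force"],o["ft_torque"],o["grip_width"])
c=cams.get_image("wrist");save(c,"w10")
E
```

```text
[529.51247622 176.12845661 109.44858797] [-6.16559733  1.34772326 -8.18096651] [0.16392604 1.08958789 0.02322441] 22.381519479226284
```

>>> servo_tool(
  translation=[
    [-0.3,0,-0.5],
    [-0.3,0,-1],
    [-0.3,0,-1.5],
    [-0.3,0,-2],
    [-0.3,0,-2],
  ],
  yaw=[0,0,0,0,0],
  jaw=[18,18,18,18,18],
)

```text
time_s: 18.1
position: [529.6, 176.2, 108.7]
orientation: [-3.141, -0.001, 1.515]
ft_force: [-8.7, 0.6, -2.5]
grip_width: 22.3
```

>>> servo_tool(
  translation=[
    [-0.5,0,-0.5],
    [-1,0,-1],
    [-1,0,-1.5],
    [-1,0,-2],
    [-1,0,-2],
  ],
  yaw=[0,0,0,0,0],
  jaw=[18,18,18,18,18],
)

```text
time_s: 18.6
position: [529.6, 176.2, 108.7]
orientation: [3.141, -0.001, 1.515]
ft_force: [-9.9, -1.0, 6.3]
grip_width: 22.3
```

```bash
python3 - <<'E'
from h import *
o=readout.get_obs();print(o["position"],o["ft_force"],o["ft_torque"],o["grip_width"],o["time_s"])
c=cams.get_image("wrist");save(c,"w11")
s=cams.get_image("scene");a=s["image"][110:240,260:460];cv2.imwrite("pics/s11.png",cv2.cvtColor(cv2.resize(a,None,fx=4,fy=4,interpolation=cv2.INTER_CUBIC),cv2.COLOR_RGB2BGR))
E
```

```text
[529.60083324 176.18106949 108.6970301 ] [-9.85810358 -1.04579176  6.34294704] [-0.1130688   1.85876576  0.04523381] 22.329210766077743 18.6
```

View pics/w11.png

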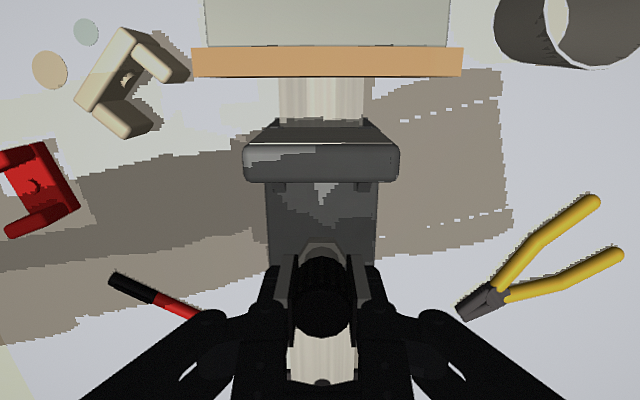

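View pics/s11.png

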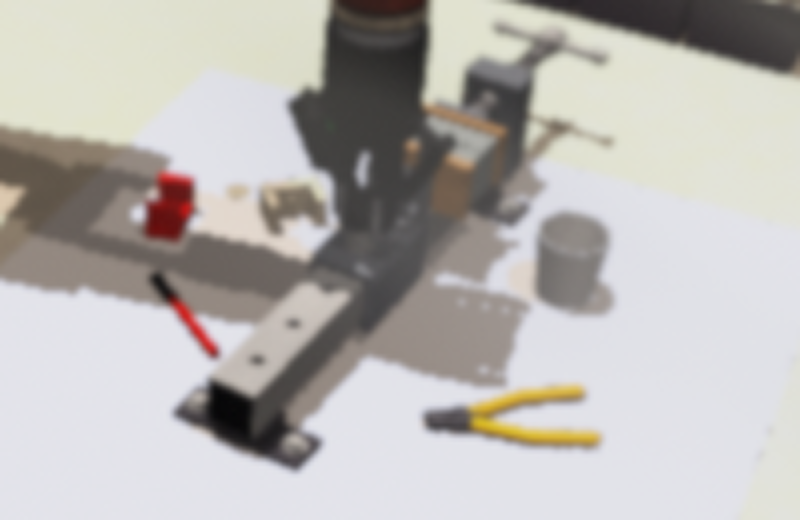

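```bash
python3 - <<'E'
from h import *
c=cams.get_image("top");save(c,"t11")
a=c["image"][150:310,90:330];cv2.imwrite("pics/t11c.png",cv2.cvtColor(cv2.resize(a,None,fx=3.3,fy=3.3,interpolation=cv2.INTER_CUBIC),cv2.COLOR_RGB2BGR))
for t in("mould_center","marker","cutters","mixcup"):
  for r in cams.cut_out("top",t)[:1]:print(t,np.round(r["centre"],1),r["confidence"])
E
```

```text
mould_center [201.7 215.7] 0.57
marker [276.4 258.4] 0.7
cutters [277.6 153.9] 0.95
mixcup [203.8 151.2] 0.53
```

View pics/t11.png

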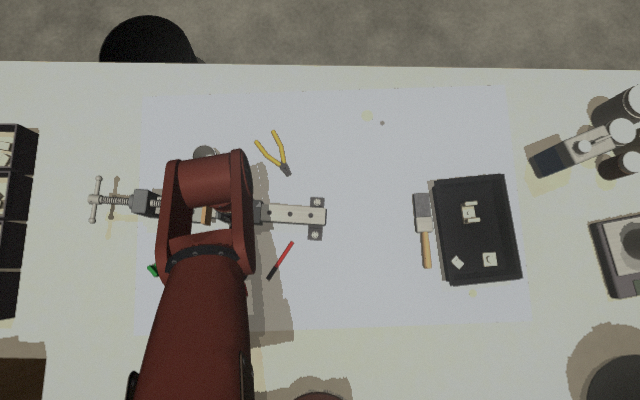

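```bash
python3 - <<'E'
from h import *
print(ticket.job_done());o=readout.get_obs();print(o["position"],o["ft_force"],o["grip_width"],o["time_s"])
E
```

```text
the job is handed in; nothing more can be done
None
the job is handed in; nothing more can be done
```

The job is handed in at about 19 s of robot time, with the gripper still holding the knob at 70 N.

- **Casting:** I lifted it off the bar and set it on the tray floor, letting go only once contact showed about 6 N. Afterwards the wrist and top pictures showed it upright in the free part of the tray.
- **Jaw and pin:** I lifted the knob about 13 mm, with the pull of about 11 N matching the spring. The jaw then moved 50.0 mm along the bar. When I lowered the knob it came to a firm stop at TCP z = 108.7 mm. It was 108.6 mm with the pin home at the start, and pressing harder did not move it further. The final wrist picture also matches the one from before the lift. I did not tug the jaw sideways to test that the pin blocks it.
- **Other things:** The marker and cutters look unmoved in the last top picture. The arm hid much of the mould and the mixing cup there, so the network's centres for those two are off and prove nothing. The other pictures show both still standing, with a clear gap between jaw plate and mould.
- **Remaining side load:** About 10 N across the bar was still on the knob at hand-in. A 1 mm correction did not reduce it.

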